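# Line up the leak-test sealing blocks under the light bar

## Task

Slide the three aluminium sealing blocks along the bed, without lifting them, in under the light bar until each is snug against the rear stop rail and squarely covers one of the three dark pads (any block on any pad), so that they stand in an even row. Then turn the black selector on the sloping control box clockwise until it clicks over to its other stop. Do not knock the light bar, and leave the tray, the silencer core and the toggle clamp where they are.

Things in the scene. Friction and masses are not known exactly. Their poses are not given: they have to be found in the camera images.
- bed: Fixed grey bed plate, 320 (x) by 470 (y) by 12 mm thick. Origin: centre of its underside, on the bench; x points to the rear, away from the robot, z up. A steel stop rail 18 mm high, 440 mm long, stands across its rear part: the rail's front face is at x = +140 mm in this frame. The bed's top face is at z = 12 mm.
- pad_left (a point): Centre of the left (+y) dark pad, at bed height (12 mm). The three flat pads (printed, no height) are each 90 (x) by 100 (y) mm, the footprint of a block, 145 mm apart centre to centre; their rear edges lie at the stop rail. Axes as the bed's.
- pad_mid (a point): Centre of the middle dark pad.
- pad_right (a point): Centre of the right (-y) dark pad.
- lightbar: Light bar above the pads, fixed to the bed: aluminium, 25 mm (x), 478 mm (y), 30 mm high. Origin: middle of its underside, 105 mm above the bed's top; it runs along the bed's y, spanning x = +55 to +80 mm in the bed's frame, on two posts 22 by 14 mm at y = +222 and -222 mm. A gripper held upright behind a block hits it; one leaned back by 25 to 45 degrees passes under.
- block_a: Loose aluminium sealing block with a round black rubber disc on top, 90 (x) by 100 (y) by 28 mm high, about 0.65 kg; the three are alike. Origin: centre of its underside. It starts on the bed in front of the light bar. At the stop rail its centre is at x = +95 mm in the bed's frame.
- block_b: Loose aluminium sealing block with a round black rubber disc on top, 90 (x) by 100 (y) by 28 mm high, about 0.65 kg; the three are alike. Origin: centre of its underside. It starts on the bed in front of the light bar. At the stop rail its centre is at x = +95 mm in the bed's frame.
- block_c: Loose aluminium sealing block with a round black rubber disc on top, 90 (x) by 100 (y) by 28 mm high, about 0.65 kg; the three are alike. Origin: centre of its underside. It starts on the bed in front of the light bar. At the stop rail its centre is at x = +95 mm in the bed's frame.
- control_box: Fixed grey control box, about 120 by 120 mm, to the left or right of the bed. Origin: centre of its underside. Its panel slopes 25 degrees, facing up and towards its own -x; the selector's axis stands square to the panel, at its centre 70 mm above the bench.
- selector_grip (a point): Grip point of the selector, on its axis, 27 mm above the panel. Black bar grip 62 mm long, 15 mm wide, its top 36 mm above the panel, on a disc 62 mm across whose top is 10 mm above the panel. Axes: x along the bar (the end with the white line), z along the turning axis, out of the panel.
- selector (a joint): Selector angle in rad: 0 at the start stop, grows clockwise seen from above the panel, up to 1.047 at the other stop. An over-centre weight inside resists (about 0.06 N m) up to 0.52, then carries it on.
- parts_tray: Bystander: dark steel open tray 130 by 110 by 45 mm, on the other side of the bed from the control box. Origin: centre of its underside.
- silencer_core: Bystander: upright steel cylinder, 68 mm diameter, 170 mm tall, beside the bed. Origin: centre of its underside.
- toggle_clamp: Bystander: toggle clamp with a red handle, about 120 by 45 mm, 108 mm tall, beside the bed. Origin: centre of its base's underside.
There are look-alikes about, which are no part of the job. What is shaped like the block_b but brown or yellow is not meant.

How it is judged:
By the outcome, as a careful person would: the job done as asked, in the order asked, and still so for the second after the job is handed in, with the robot touching nothing.
It also fails if it takes over 69 s, if anything falls off the work surface, if the arm or the gripper's body presses on something with over 40 N, if the wrist force passes 120 N, or if a joint passes its speed limit or range.

## Robot

A 6-joint arm with a two-finger parallel gripper is mounted at the origin on the work surface. World frame = base frame: x ahead of the robot, y to its left, z up, the work surface at z = 0. Lengths are in mm, angles in rad, forces in N, time in s.
With the tool pointing down it reaches from about 275 to 750 mm from the base axis. Payload 10.2 kg.
Tool frame: the origin (TCP) lies between the finger pads; the fingertips stand 8 mm ahead of it and the grasp point (between the pads) lies 11 mm behind it; z points along the fingers, y is the line along which they close (so a half turn about z gives the same grasp; the last joint's range is limited). The gripper opens to 85 mm and grips with 20 to 120 N. Pads are 22 mm wide; open, the fingers measure 114 mm over their backs; the gripper's body (76 mm by 85 mm) begins 54 mm behind the grasp point. The pads swing forward as they close: fully open they stand 13 mm farther back than shut.
Start: joints at [0.963, 0.313, 1.498, -0, 1.331, -0.223], TCP at [197.084, 486.61, 239.294] pointing down, gripper open.
Joint ranges: [-2.94, 2.94], [-0.97, 2.17], [0.19, 2.56], [-1.23, 4.37], [0.02, 3.11], [-2.88, 2.88]. Speed limits (rad/s): [2.39, 2.39, 3.01, 3.14, 3.14, 3.14].

## Interface

Orientations are given as a unit quaternion [w, x, y, z].
In Python, from rig import * gives the robot as it stands.
- The arm moves only by the shell command python3 -m handwheel 'ROWS' [FORCE]. ROWS is JSON, a list that holds one entry, the list of rows, each a list of 7 numbers: the shift along the world's x, y, z in mm, then the turn, a rotation vector about the world's x, y, z in degrees, then the opening, from -1 (shut) to 1 (fully open). A call has 1 to 8 rows; each row shifts and turns the commanded pose from where the row before left it; what a row does not reach is not made up. A row lasts 1/8 s, in which the tool goes at most 62.5 mm and 10.7 degrees, less where a joint would pass 70% of its speed; a pose out of reach is approached as far as the arm can. A call is refused whole if a number of a shift passes 62.5 or a number of a turn 10.7, either way. A call with a gripper value outside its range is refused whole. The fingers move at their own pace and stop on an object; FORCE is the grip in N (left out, the last holds). Time passes only in rows, so rows that do not move let the fingers close. It gives the time, the measured TCP pose, the force, the opening and the grip force at its end, in the units of the state.
- sense(): the state, without advancing time (a new reading comes with each control period).
- capture(name): name is "scene" or "top"; returns a dict with "image" (480x640x3 uint8, red, green, blue), "fx", "fy", "cx", "cy" (pixels), "dist_coeffs" ([k1, k2, p1, p2, k3] as OpenCV has them; the pictures are not rectified), "rvec" (rotation vector, rad) and "tvec" (3), from world to camera coordinates, as OpenCV has them. Camera axes: x right, y down, z forward; pixel columns grow to the right and rows downward; lengths in mm; the calibration is good to about 2 mm. A picture is of the moment at which its call begins. There is no depth.
- finish_job(): hands the job in; it is judged then, once.
The state is a dict: "time_s": time; "joints": joint angles; "dq": joint speeds; "tau": joint torques, N m; "eef_pos": TCP position; "ee_rot": TCP orientation; "force": force on the tool from outside, world axes, zero at the start; "wrist_torque": the same for the moment, N m; "grip_width": opening from 0.0 (shut) to 1.0 (fully open); "grip_force": force on a finger pad.
Only numpy, scipy, OpenCV 4.12 (cv2) and the standard library are available. Lean on these libraries where they do the work, as an engineer would, in place of code of your own. Each camera call takes 0.05 s, during which the arm holds its last target. There are 200 camera calls.

## Working session

There is one attempt and no reset: what is moved stays moved. The work goes in short steps, Python scripts to look and compute and a shell command to move; the robot and the scene stay as the last step left them, time stands still between calls to the robot, and variables do not carry over. Pictures are saved under pics/ and viewed, at most 10 in all, crops included, and the job is handed in when it is done.

```bash
mkdir -p pics; ls; python3 - <<'E'
from rig import *
import cv2
for n in ("scene","top"):
    c=capture(n); cv2.imwrite(f"pics/{n}0.png",c["image"][:,:,::-1])
    print(n,{k:c[k] for k in c if k!="image"})
print(sense())
E
```

```text
pics
scene {'fx': 468.4886981945911, 'fy': 468.4886981945911, 'cx': 320.74819020613154, 'cy': 235.78832068839458, 'dist_coeffs': array([-0.00760851,  0.        ,  0.        ,  0.        ,  0.        ]), 'rvec': array([ 2.09114407,  1.27878236, -0.51114858]), 'tvec': array([-178.93784452, -324.48448124, 1831.62450011])}
top {'fx': 551.2132462658948, 'fy': 551.2132462658948, 'cx': 313.6914266693488, 'cy': 251.17217588525108, 'dist_coeffs': array([-0.11321248,  0.        ,  0.        ,  0.        ,  0.        ]), 'rvec': array([ 2.14268072, -2.1618044 ,  0.17360803]), 'tvec': array([ -90.70703882,  571.23165967, 1441.73729223])}
{'time_s': 0.1, 'joints': array([ 9.62596510e-01,  3.13408269e-01,  1.49838661e+00,  6.76101824e-06,
        1.33101627e+00, -2.23382488e-01]), 'dq': array([ 0.00102415, -0.00244926, -0.00044396, -0.00118386, -0.00013201,
       -0.00051153]), 'tau': array([ 3.14005105e-03, -4.12895107e+01, -2.60140783e+01, -1.40302254e-04,
        3.04864770e-03,  1.49060975e-05]), 'eef_pos': array([196.94419428, 486.40838733, 238.77542584]), 'ee_rot': array([-2.49086994e-04,  1.91224418e-01,  9.81546153e-01, -5.56011562e-04]), 'force': array([ 0.50858824, -0.17574875,  0.40812665]), 'wrist_torque': array([ 0.02290075,  0.00929072, -0.00368373]), 'grip_force': 0.0, 'grip_width': 0.9998608353720847}
```

View pics/scene0.png

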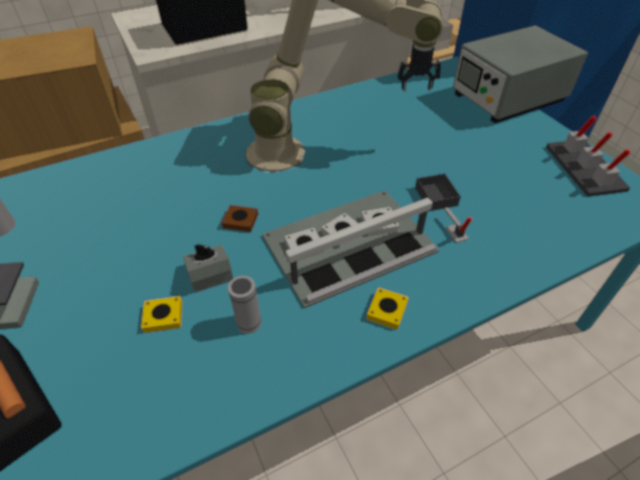

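View pics/top0.png

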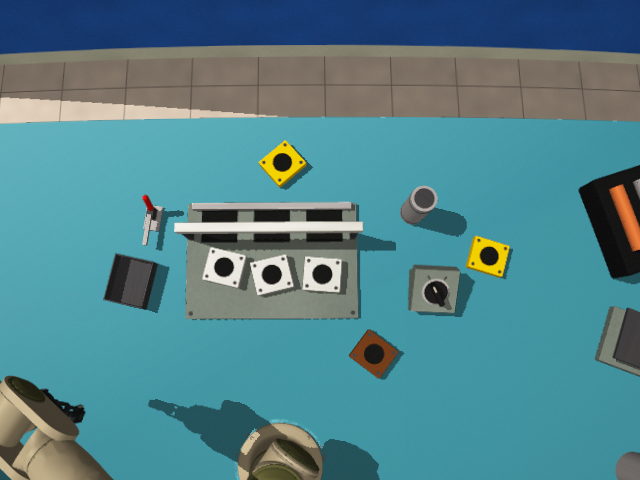

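The scene view shows the bed with three white/aluminium blocks, each with a black disc, in front of the light bar. The selector box is at (208,262) and the silencer at (245,303).

Candidates in the top view:
- **White blocks:** (224,267), (272,275) and (322,274). These fit, being aluminium and on the bed.
- **Look-alikes:** yellow at (283,163) and (489,256), brown at (374,354). These are not meant.

Next I'll enlarge crops to confirm.

```bash
python3 - <<'E'
import cv2,numpy as np
t=cv2.imread("pics/top0.png");s=cv2.imread("pics/scene0.png")
R=lambda im,x,y,w,h,k:cv2.resize(im[y:y+h,x:x+w],None,fx=k,fy=k,interpolation=cv2.INTER_CUBIC)
cv2.imwrite("pics/c_bed.png",R(t,170,195,200,130,4))
cv2.imwrite("pics/c_sc.png",np.vstack([R(s,255,185,200,125,4)[:500]]))
cv2.imwrite("pics/c_box.png",np.hstack([R(t,400,255,66,70,6),R(s,175,235,66,70,6)]))
E
```

```text
(no output)
```

View pics/c_bed.png

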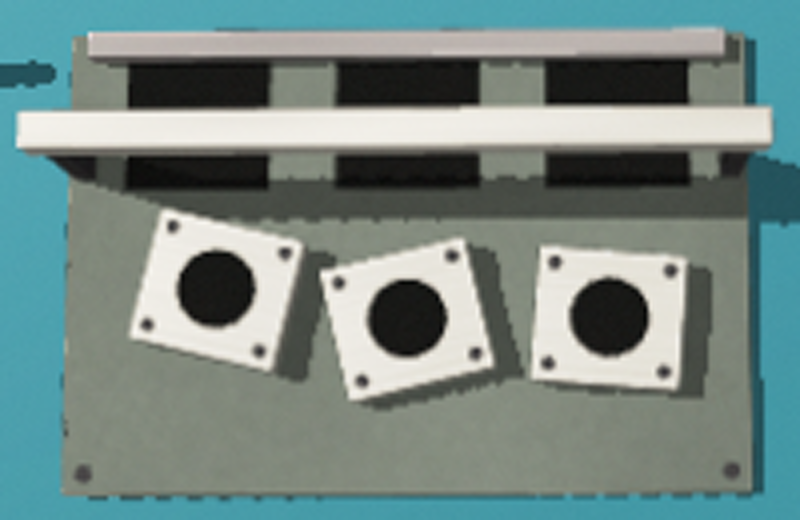

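View pics/c_sc.png

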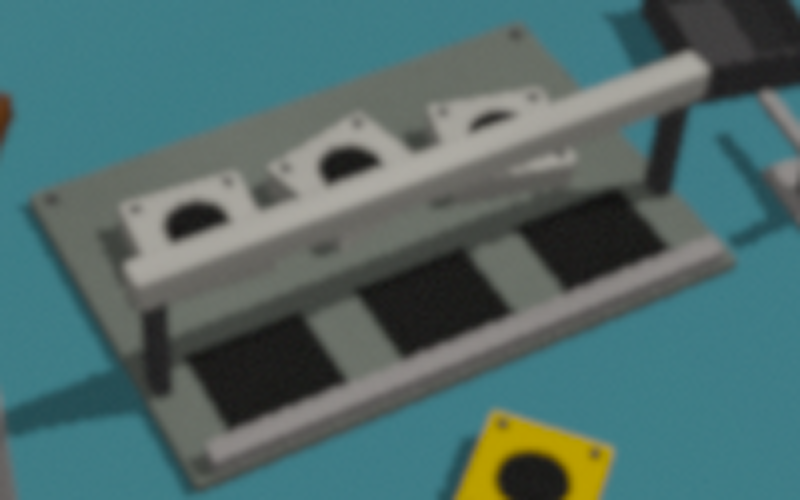

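View pics/c_box.png

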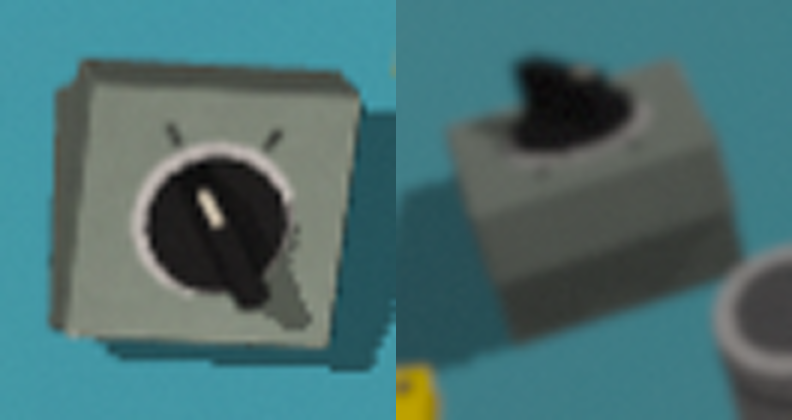

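Both bed crops confirm three white blocks with black discs on the bed. In the top crop, disc centres are at (217,288), (407,317) and (610,316), and the pads lie behind the bar. The selector's white-line end points rear-left at (205,190), towards the left mark, and the other mark is at (272,140), so clockwise takes it there.

```bash
cat > geo.py <<'E'
import cv2,numpy as np
from scipy.optimize import least_squares
A=np.array
C={"scene":dict(K=A([[468.489,0,320.748],[0,468.489,235.788],[0,0,1]]),d=A([-.00760851,0,0,0,0]),r=A([2.09114407,1.27878236,-.51114858]),t=A([-178.93784452,-324.48448124,1831.62450011])),
"top":dict(K=A([[551.2132,0,313.6914],[0,551.2132,251.1722],[0,0,1]]),d=A([-.11321248,0,0,0,0]),r=A([2.14268072,-2.1618044,.17360803]),t=A([-90.70703882,571.23165967,1441.73729223]))}
def proj(n,P):
    c=C[n]; return cv2.projectPoints(A(P,float).reshape(-1,1,3),c["r"],c["t"],c["K"],c["d"])[0].reshape(-1,2)
def ray(n,p):
    c=C[n]; R=cv2.Rodrigues(c["r"])[0]
    u=cv2.undistortPoints(A(p,float).reshape(-1,1,2),c["K"],c["d"]).reshape(-1,2)
    return -R.T@c["t"], np.c_[u,np.ones(len(u))]@R
def onz(n,p,z):
    o,d=ray(n,p); z=np.broadcast_to(z,len(d)); return o+d*((z-o[2])/d[:,2])[:,None]
def tri(pt,ps):
    f=lambda X:np.r_[proj("top",X)[0]-pt,proj("scene",X)[0]-ps]
    s=least_squares(f,[450,0,20]); return s.x,np.abs(s.fun).max()
def crop(p,x0,y0,k): return A([x0,y0])+(A(p,float)+.5)/k-.5
def body(v,P): # v=x,y,z,yaw
    c,s=np.cos(v[3]),np.sin(v[3]); P=A(P,float)
    return P@A([[c,s,0],[-s,c,0],[0,0,1]])+A(v[:3])
E
python3 - <<'E'
from geo import *
np.set_printoptions(precision=1,suppress=True)
for n in C:
    print(n,"cam at",ray(n,[[320,240]])[0])
tp=crop([(130,64),(270,64),(267,188),(127,188),(337,62),(479,62),(479,186),(336,186),(546,60),(688,60),(690,186),(547,186)],170,195,4)
sp=crop([(668,245),(565,292),(520,232),(620,190),(512,315),(405,355),(360,293),(465,250),(345,382),(230,430),(187,360),(300,315)],255,185,4)
P=[]
for y in(145,0,-145): P+=[(140,y+50,12),(140,y-50,12),(50,y-50,12),(50,y+50,12)]
# scene order: rearleft, rearright, frontright, frontleft
cr=[(72,36),(745,36),(752,492),(62,494)]
B=[(160,235,12),(160,-235,12),(-160,-235,12),(-160,235,12)]
cs=[(735,262),(195,488),(28,200),(525,25)]
T=np.vstack([tp,crop(cr,170,195,4)]);S=np.vstack([sp,crop(cs,255,185,4)]);P=P+B
f=lambda v:np.r_[(proj("top",body(v,P))-T).ravel(),(proj("scene",body(v,P))-S).ravel()]
s=least_squares(f,[450,0,0,0],loss="soft_l1"); v=s.x
print("bed",v[:3],np.degrees(v[3])); e=f(v).reshape(2,-1,2); print("res",np.abs(e).max((1,2)),e.mean(1))
ft=lambda w:(proj("top",body([*w[:2],0,w[2]],P))-T).ravel()
w=least_squares(ft,[450,0,0],loss="soft_l1").x; print("bed top only",w[:2],np.degrees(w[2]))
for n,i in (("padL",0),("padM",4),("padR",8)):
    print(n,"tri z", [tri(T[i+j],S[i+j])[0][2].round(1) for j in range(4)])
blk=dict(L=[(163,209),(302,242),(272,372),(130,338)],M=[(320,270),(464,238),(495,366),(350,402)],R=[(540,245),(687,258),(680,390),(531,378)])
bz=lambda w:body([*w[:2],40,w[2]],[(45,50,0),(45,-50,0),(-45,-50,0),(-45,50,0)])
V=[*w[:2],0,w[2]]
for k,c in blk.items():
    p=crop(c,170,195,4)
    q=least_squares(lambda q:(proj("top",bz(q))-p).ravel(),[430,0,0]); b=q.x
    loc=body([0,0,0,-w[2]],[[b[0]-w[0],b[1]-w[1],0]])[0]
    print(k,b[:2],"bedframe",loc[:2],"yaw rel",np.degrees(b[2]-w[2]),"res",np.abs(q.fun).max())
print("disc R tri",tri(crop([(610,316)],170,195,4)[0],crop([(197,222)],255,185,4)[0]))
print("disc M tri",tri(crop([(407,317)],170,195,4)[0],crop([(350,166)],255,185,4)[0]))
# box
print("knob disc tri",tri(crop([(218,222)],400,255,6)[0],crop([(572-396,112)],175,235,6)[0]))
print("panel rear corners tri",tri(crop([(95,82)],400,255,6)[0],crop([(722-396,150)],175,235,6)[0]))
print("box bar ends on z~95",onz("top",crop([(197,182),(254,300)],400,255,6),95.))
print("box panel: rear z98, front z42",onz("top",crop([(95,82),(358,100),(328,348),(70,337)],400,255,6),A([98,98,42,42.])))
E
```

```text
scene cam at [1411.6 -515.  1111. ]
top cam at [ 354.2  -72.9 1510.7]
bed [551.7  19.9   0.2] 359.699450464385
res [0.8 4.6] [[0.1 0.1]
 [0.4 1. ]]
bed top only [552.2  19.9] -0.20053846317107074
padL tri z [np.float64(29.4), np.float64(24.5), np.float64(8.1), np.float64(10.7)]
padM tri z [np.float64(23.9), np.float64(29.0), np.float64(11.4), np.float64(11.9)]
padR tri z [np.float64(26.2), np.float64(26.8), np.float64(11.2), np.float64(10.8)]
L [529.3 146.3] bedframe [-23.3 126.3] yaw rel -13.230996579585206 res 0.6699454491111965
M [509.   18.1] bedframe [-43.2  -2. ] yaw rel 13.206103677893157 res 0.2867638772859209
R [ 508.7 -117.5] bedframe [ -43.  -137.6] yaw rel -4.593888096091203 res 0.3329862468191891
disc R tri (array([ 509.2, -117.6,   45.3]), np.float64(0.05137682097205243))
disc M tri (array([509.6,  17.8,  44.5]), np.float64(0.07041723639133579))
knob disc tri (array([ 455.2, -413.5,   83.4]), np.float64(0.06498235649664252))
panel rear corners tri (array([ 516.7, -358.9,   90. ]), np.float64(0.5587221361442687))
box bar ends on z~95 [[ 471.7 -402.3   95. ]
 [ 420.4 -425.3   95. ]]
box panel: rear z98, front z42 [[ 515.3 -358.6   98. ]
 [ 506.3 -474.    98. ]
 [ 401.  -471.3   42. ]
 [ 407.6 -354.8   42. ]]
```

```bash
python3 -m handwheel '[[[23,-47,0,0,0,7.35,0.3],[23,-47,0,0,0,7.35,0.3],[23,-47,0,0,0,7.35,0.3],[23,-47,-10,0,-7,0,0.3],[23,-47,-10,0,-7,0,0.3],[23,-47,-10,0,-7,0,0.3],[23,-47,-10,0,-7,0,0.3],[23,-47,-10,0,-7,0,0.3]]]' 40
python3 -m handwheel '[[[23,-47,-40,0,0,0,0.3],[23,-46,-40,0,0,0,0.3],[0,0,-40,0,0,0,0.3],[0,0,0,0,0,0,0.3]]]'
python3 -c "
from rig import *
from scipy.spatial.transform import Rotation as R
s=sense();q=s['ee_rot'];print(R.from_quat([*q[1:],q[0]]).as_matrix().round(3),s['force'],s['grip_width'],s['eef_pos'])"
```

```text
time_s: 1.1
eef_pos: [379.4, 114.3, 189.9]
ee_rot: [0.297, -0.001, 0.955, 0.001]
force: [1.1, 0.7, 0.2]
grip_width: 0.645
grip_force: 0.0
time_s: 1.6
eef_pos: [405.2, 76.2, 116.7]
ee_rot: [0.291, -0.008, 0.956, 0.016]
force: [-0.9, 0.1, 0.5]
grip_width: 0.646
grip_force: 0.0
[[-0.83  -0.025  0.557]
 [-0.006  0.999  0.035]
 [-0.558  0.026 -0.83 ]] [-0.87175878  0.08745296  0.48734432] 0.646238892001919 [405.19474396  76.20468544 116.70839761]
```

```bash
python3 -m handwheel '[[[5,-20,-15,-0.8,-0.3,-0.7,0.3],[5,-20,-15,-0.7,-0.3,-0.7,0.3],[5,-18,-15,0,-0.3,0,0.3],[5,0,-15,0,0,0,0.3],[0,0,-5,0,0,0,0.3],[0,0,-4,0,0,0,0.3],[0,0,-3,0,0,0,0.3],[0,0,0,0,0,0,0.3]]]'
python3 -c "
from rig import *
import cv2
cv2.imwrite('pics/s1.png',cv2.resize(capture('scene')['image'][150:300,245:445,::-1],None,fx=4,fy=4,interpolation=2))"
```

```text
time_s: 2.6
eef_pos: [432.9, 32.8, 81.6]
ee_rot: [0.281, 0.002, 0.96, -0.004]
force: [0.1, -0.4, -0.2]
grip_width: 0.649
grip_force: 0.0
```

View pics/s1.png

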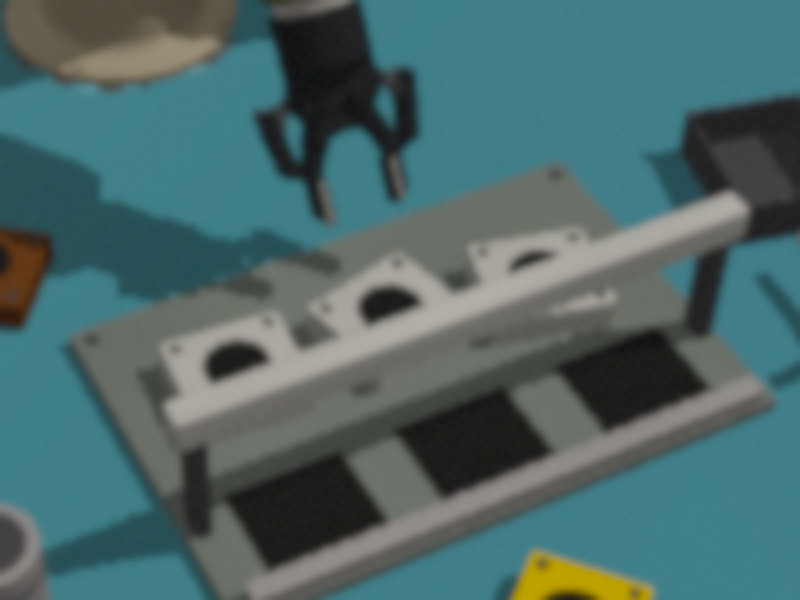

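The gripper hovers open in front of the middle block, fingertips at crop (330,215) and (398,190), with all blocks untouched. The move fell short, so I'll check the lag.

```bash
cat > st.py <<'E'
from rig import *
from scipy.spatial.transform import Rotation as R
s=sense();q=s['ee_rot'];M=R.from_quat([*q[1:],q[0]]).as_matrix()
print(round(s['time_s'],2),s['eef_pos'].round(1),"ty",M[:,1].round(3),"tz",M[:,2].round(3),"F",s['force'].round(1),"J",s['joints'].round(2),"w",round(s['grip_width'],2))
E
python3 st.py;python3 -m handwheel '[[[0,-5,-10,0,0,0,0.3],[0,-5,-10,0,0,0,0.3]]]'; python3 st.py;python3 -m handwheel '[[[0,0,0,0,0,0,0.3],[0,0,0,0,0,0,0.3]]]';python3 st.py
```

```text
2.65 [432.9  32.7  81.6] ty [ 0.006  1.    -0.007] tz [ 0.54  -0.009 -0.842] F [-0.1 -0.1 -0. ] J [-0.28  0.17  2.34  1.08  0.16 -2.88] w 0.65
time_s: 2.9
eef_pos: [436.6, 26.1, 73.6]
ee_rot: [0.273, 0.004, 0.962, -0.007]
force: [0.5, 0.3, 0.6]
grip_width: 0.652
grip_force: 0.0
2.9 [436.6  26.1  73.6] ty [ 0.011  1.    -0.011] tz [ 0.526 -0.015 -0.85 ] F [0.5 0.3 0.6] J [-0.29  0.2   2.33  1.07  0.16 -2.88] w 0.65
time_s: 3.15
eef_pos: [436.4, 26.4, 73.7]
ee_rot: [0.273, 0.004, 0.962, -0.006]
force: [0.6, 0.2, 0.4]
grip_width: 0.65
grip_force: 0.0
3.15 [436.4  26.4  73.7] ty [ 0.011  1.    -0.01 ] tz [ 0.526 -0.014 -0.85 ] F [0.6 0.2 0.4] J [-0.29  0.2   2.33  1.07  0.16 -2.88] w 0.65
```

```bash
python3 -m handwheel '[[[0,-2,4,0,4,0,0.3],[0,-2,4,0,4,0,0.3],[-2,-2,0,0,4,0,0.3],[-2,-2,0,0,4,0,0.3],[-2,0,0,0,4,0,0.3],[0,0,0,0,0,0,0.3]]]' >/dev/null; python3 st.py
```

```text
3.9 [432.8  24.1  79.4] ty [0.    1.    0.003] tz [ 0.263  0.003 -0.965] F [-0.4  0.5 -0. ] J [-0.26  0.23  2.14  0.14  0.52 -1.94] w 0.66
```

```bash
python3 -m handwheel '[[[-2,-3,-15,0,0,0,0.3],[-2,-2,-15,0,0,0,0.3],[0,0,-12,0,0,0,0.3],[0,0,-6,0,0,0,0.3],[0,0,0,0,0,0,0.3]]]'>/dev/null; python3 st.py; for i in 1 2 3 4; do python3 -m handwheel '[[[0,0,-3,0,0,0,0.3],[0,0,0,0,0,0,0.3]]]'>/dev/null;python3 st.py; done
```

```text
4.53 [428.1  19.2  31. ] ty [0.001 1.    0.003] tz [ 0.261  0.003 -0.965] F [0.2 0.5 0.4] J [-0.27  0.34  2.18  0.2   0.38 -2.02] w 0.65
4.78 [428.3  19.1  28.3] ty [0.001 1.    0.003] tz [ 0.262  0.003 -0.965] F [-0.2  0.   0.5] J [-0.27  0.34  2.18  0.21  0.37 -2.03] w 0.65
5.03 [428.2  19.1  25.1] ty [0.001 1.    0.003] tz [ 0.261  0.003 -0.965] F [0.3 0.2 0.1] J [-0.27  0.35  2.19  0.21  0.36 -2.03] w 0.65
5.28 [428.1  19.1  22. ] ty [0.001 1.    0.003] tz [ 0.261  0.003 -0.965] F [-0.5  0.3  0.9] J [-0.27  0.36  2.19  0.22  0.35 -2.04] w 0.65
5.53 [428.1  19.1  19. ] ty [0.001 1.    0.003] tz [ 0.261  0.003 -0.965] F [ 1.4  0.5 -1.2] J [-0.27  0.37  2.19  0.22  0.34 -2.05] w 0.65
```

```bash
python3 -m handwheel '[[[4,0,3,0,0,0,0.3],[8,0,0,0,0,0,0.3],[8,0,0,0,0,0,0.3],[8,0,0,0,0,0,0.3],[8,0,0,0,0,0,0.3],[8,0,0,0,0,0,0.3],[8,0,0,0,0,0,0.3],[8,0,0,0,0,0,0.3]]]'>/dev/null; python3 st.py; python3 -m handwheel '[[[5,0,0,0,0,0,0.3],[5,0,0,0,0,0,0.3],[5,0,0,0,0,0,0.3],[5,0,0,0,0,0,0.3],[5,0,0,0,0,0,0.3],[0,0,0,0,0,0,0.3]]]'>/dev/null; python3 st.py
cat > look.py <<'E'
import sys
from rig import *
from geo import *
im=capture("top")["image"]; cv2.imwrite(f"pics/{sys.argv[1]}.png",im[:,:,::-1])
if len(sys.argv)>2:
    x,y,w,h,k=map(int,sys.argv[2:]); cv2.imwrite(f"pics/{sys.argv[1]}c.png",cv2.resize(im[y:y+h,x:x+w,::-1],None,fx=k,fy=k,interpolation=2))
# black discs on white blocks: dark blobs of disc size, reported at the disc height
BW,BX,BY=-0.0035,552.2,19.9
m=((im.max(2)<60)*255).astype(np.uint8)
n,l,s,c=cv2.connectedComponentsWithStats(m)
for i in range(1,n):
    x,y,w,h,a=s[i]
    if 100<a<450 and 180<c[i][0]<365 and 200<c[i][1]<320:
        p=onz("top",[c[i]],41.)[0]-A([BX,BY,0]); q=body([0,0,0,-BW],[p])[0]
        print("dark",c[i].round(1),"wh",w,h,"a",a,"bedframe",q[:2].round(1))
E
python3 look.py t1 170 195 200 130 4
```

```text
6.53 [487.7  19.5  21.6] ty [0.001 1.    0.004] tz [ 0.259  0.004 -0.966] F [-5.5  0.1  1.4] J [-0.23  0.45  2.02  0.16  0.42 -1.94] w 0.65
7.28 [514.1  19.   22.5] ty [0.001 1.    0.003] tz [ 0.263  0.003 -0.965] F [-1.1  0.6  0.6] J [-0.22  0.49  1.95  0.14  0.45 -1.91] w 0.65
dark [219.4 215.6] wh 36 12 a 405 bedframe [117.8 140.8]
dark [271.7 215. ] wh 36 11 a 391 bedframe [118.8  -2. ]
dark [323.9 215. ] wh 36 11 a 387 bedframe [ 118.4 -144.1]
dark [324.  237.1] wh 37 9 a 320 bedframe [  57.3 -143.9]
dark [218.6 238. ] wh 36 9 a 323 bedframe [ 56.  141.8]
dark [275.4 250.8] wh 18 19 a 273 bedframe [ 20.2 -12.4]
dark [223.5 266.5] wh 19 18 a 266 bedframe [-21.8 126.9]
dark [322.  273.6] wh 19 19 a 277 bedframe [ -42.2 -137.5]
dark [282.8 271.9] wh 35 12 a 147 bedframe [-37.  -32.5]
```

```bash
python3 -m handwheel '[[[-10,0,0,0,0,0,0.3],[-4,0,20,0,0,0,-1],[0,-10,20,0,-3.7,0,-1],[5,-20,2,0,-3.7,0,-1],[15,-25,0,0,-3.7,0,-1],[20,-20,0,0,-3.7,0,-1],[25,-18,0,0,0,0,-1],[20,-1,0,0,0,0,-1]]]'>/dev/null; python3 st.py;  python3 -m handwheel '[[[0,0,0,0,0,0,-1],[0,0,0,0,0,0,-1]]]'; python3 st.py
```

```text
8.32 [584.7 -76.4  64.6] ty [0.002 1.    0.002] tz [ 0.5    0.001 -0.866] F [-0.4 -0.2  0.6] J [-0.42  0.48  1.89  0.63  0.35 -2.53] w 0.0
time_s: 8.57
eef_pos: [583.3, -74.5, 64.1]
ee_rot: [0.258, 0.0, 0.966, 0.002]
force: [-0.5, 0.2, 0.5]
grip_width: -0.001
grip_force: 0.0
8.57 [583.3 -74.5  64.1] ty [-0.     1.     0.003] tz [ 0.499  0.003 -0.867] F [-0.5  0.2  0.5] J [-0.41  0.48  1.89  0.63  0.35 -2.54] w -0.0
```

```bash
python3 -m handwheel '[[[1,0,-15,0,0,0,-1],[1,0,-12,0,0,0,-1],[0,0,-7,0,0,0,-1],[0,8,0,0,0,0,-1],[0,6,0,0,0,0,-1],[0,0,0,0,0,0,-1]]]'>/dev/null; python3 st.py;  python3 -m handwheel '[[[0,4,0,0,0,0,-1],[0,4,0,0,0,0,-1],[0,4,0,0,0,0,-1],[0,4,0,0,0,0,-1],[0,0,0,0,0,0,-1]]]'>/dev/null; python3 st.py; python3 look.py t2 | tail -4
```

```text
9.32 [586.2 -60.2  30.6] ty [-0.001  1.     0.003] tz [ 0.5    0.003 -0.866] F [0.5 0.4 0.5] J [-0.38  0.55  1.9   0.77  0.28 -2.66] w -0.0
9.95 [586.4 -44.6  30.4] ty [-0.     1.     0.003] tz [ 0.5    0.003 -0.866] F [ 1.9 -2.1  1.2] J [-0.35  0.55  1.91  0.75  0.26 -2.61] w -0.0
dark [324.1 237.1] wh 37 9 a 320 bedframe [  57.3 -143.9]
dark [218.6 238. ] wh 36 9 a 323 bedframe [ 56.  141.8]
dark [223.5 266.5] wh 19 18 a 266 bedframe [-21.8 126.9]
dark [322.  273.8] wh 19 20 a 293 bedframe [ -42.7 -137.6]
```

```bash
python3 -m handwheel '[[[0,-8,0,0,0,0,-1],[0,-2,16,0,2,0,-1],[0,0,16,0,2,0,-1],[-15,10,2,0,2,0,0.3],[-25,25,0,0,2,0,0.3],[-25,25,0,0,2,0,0.3],[-25,14,0,0,0,0,0.3],[0,0,0,0,0,0,0.3]]]'>/dev/null; python3 st.py;python3 look.py t3 | tail -5
```

```text
11.0 [494.7  19.9  63.9] ty [-0.001  1.     0.004] tz [ 0.339  0.004 -0.941] F [ 1.1 -0.6  0.9] J [-0.24  0.35  2.04  0.21  0.42 -1.99] w 0.65
dark [218.6 238. ] wh 36 9 a 323 bedframe [ 56.  141.8]
dark [271.4 251.2] wh 18 19 a 274 bedframe [19.2 -1.8]
dark [223.5 266.5] wh 19 18 a 266 bedframe [-21.8 126.9]
dark [322.  273.6] wh 19 19 a 274 bedframe [ -41.9 -137.6]
dark [278.1 282.4] wh 42 18 a 330 bedframe [-65.3 -19.9]
```

```bash
python3 -m handwheel '[[[0,0,-15,0,0,0,0.3],[0,0,-15,0,0,0,0.3],[0,0,-9,0,0,0,0.3],[8,0,0,0,-2,0,0.3],[8,0,0,0,-2,0,0.3],[8,0,0,0,-2,0,0.3],[8,0,0,0,-2,0,0.3],[8,0,0,0,-2,0,0.3]]]'>/dev/null; python3 st.py;python3 -m handwheel '[[[8,0,0,0,0,0,0.3],[8,0,0,0,0,0,0.3],[8,0,0,0,0,0,0.3],[8,0,0,0,0,0,0.3],[7,0,0,0,0,0,0.3],[0,0,0,0,0,0,0.3]]]'>/dev/null; python3 st.py;python3 look.py t4 | tail -5
```

```text
12.05 [536.1  19.   24.5] ty [-0.     1.     0.004] tz [ 0.499  0.004 -0.867] F [-2.1  0.5 -2. ] J [-0.24  0.49  2.06  0.95  0.15 -2.72] w 0.65
12.8 [575.7  18.8  25. ] ty [0.    1.    0.003] tz [ 0.499  0.003 -0.866] F [ 0.1  0.4 -0.1] J [-0.22  0.54  1.95  0.66  0.18 -2.41] w 0.65
dark [323.9 215. ] wh 36 11 a 387 bedframe [ 118.4 -144.1]
dark [324.  237.1] wh 37 9 a 320 bedframe [  57.3 -143.9]
dark [218.6 238. ] wh 36 9 a 323 bedframe [ 56.  141.8]
dark [223.5 266.5] wh 19 18 a 266 bedframe [-21.8 126.9]
dark [321.9 273.8] wh 19 19 a 285 bedframe [ -42.6 -137.1]
```

Near the rail now. I'll push the rest in small steps, watching the force.

```bash
for i in 1 2; do python3 -m handwheel '[[[4,0,0,0,0,0,0.3],[3,0,0,0,0,0,0.3],[0,0,0,0,0,0,0.3]]]'>/dev/null; python3 st.py; done; python3 look.py t5 170 195 200 130 4 >/dev/null
```

```text
13.22 [582.1  19.1  25.2] ty [-0.     1.     0.004] tz [ 0.499  0.003 -0.867] F [-3.4  0.6  0.7] J [-0.22  0.55  1.93  0.62  0.19 -2.37] w 0.65
13.6 [589.1  19.2  25.2] ty [-0.     1.     0.004] tz [ 0.499  0.003 -0.867] F [-3.2  1.5  0.4] J [-0.21  0.56  1.91  0.58  0.2  -2.33] w 0.65
```

View pics/t5c.png

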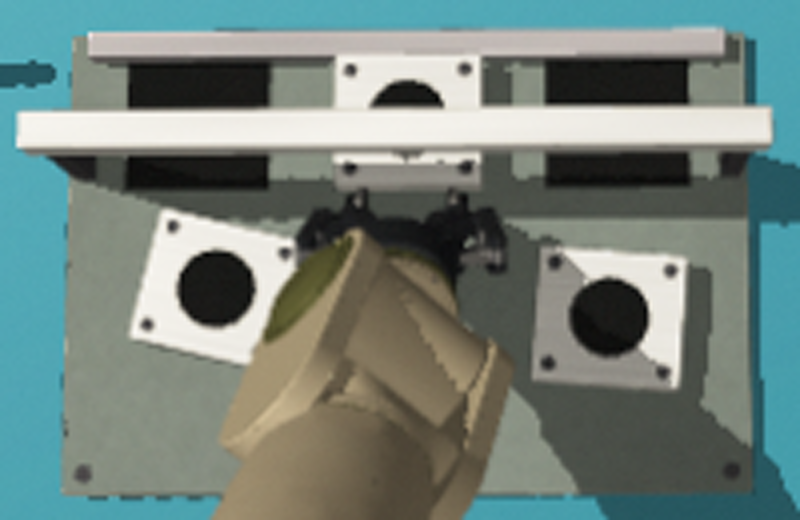

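The middle block sits square over the middle pad, rear edge at the rail (crop 334–482, y≈56). The other two are untouched. I'll press it home and watch for the force rise.

```bash
for i in 1 2 3; do python3 -m handwheel '[[[1.5,0,0,0,0,0,0.3],[0,0,0,0,0,0,0.3]]]'>/dev/null; python3 st.py; done
```

```text
13.9 [590.5  19.2  25.1] ty [-0.     1.     0.004] tz [ 0.499  0.003 -0.867] F [-5.1  0.5  1.6] J [-0.21  0.56  1.9   0.58  0.2  -2.32] w 0.65
14.15 [591.   19.4  24.9] ty [-0.     1.     0.004] tz [ 0.497  0.004 -0.868] F [-16.6  -1.7  10.7] J [-0.21  0.56  1.9   0.57  0.2  -2.31] w 0.65
14.4 [591.3  19.4  24.8] ty [-0.001  1.     0.005] tz [ 0.496  0.004 -0.869] F [-30.7  -4.3  21.4] J [-0.21  0.56  1.9   0.56  0.21 -2.3 ] w 0.65
```

```bash
python3 -m handwheel '[[[-15,0,0,0,0,0,0.3],[-20,0,5,0,5,0,0.3],[-20,5,20,0,5,0,0.3],[-10,8,20,0,7,0,0.3],[-4,8,15,0,7,0,0.3],[0,8,5,0,6,0,0.3],[0,4,0,0,0,-10,0.3],[0,4,0,0,0,-10,0.3]]]'>/dev/null; python3 st.py; python3 -m handwheel '[[[0,2,0,0,0,-10,0.3],[0,2,0,0,0,-10,0.3],[0,0,0,0,0,-10,0.3],[0,0,0,0,0,-10,0.3],[0,0,0,0,0,-10,0.3],[0,0,0,0,0,-10,0.3],[0,0,0,0,0,-10,0.3],[0,0,0,0,0,0,0.3]]]'>/dev/null; python3 st.py
```

```text
15.4 [527.3  56.8  90. ] ty [0.349 0.937 0.006] tz [ 0.01   0.002 -1.   ] F [-0.3  0.3  0.1] J [-0.12  0.49  1.67  0.    0.98 -1.33] w 0.65
16.4 [527.1  60.6  90. ] ty [1.    0.    0.006] tz [ 0.006 -0.007 -1.   ] F [-0.3  0.8  0.6] J [-0.1   0.49  1.67 -0.01  0.98 -0.1 ] w 0.65
```

```bash
python3 -m handwheel '[[[-3,-2,-30,0,0,0,0.3],[-2,0,-25,0,0,0,0.3],[0,0,-12,0,0,0,0.3],[0,6,0,0,0,0,0.3],[0,6,0,0,0,0,0.3],[0,6,0,0,0,0,0.3],[0,6,0,0,0,0,0.3],[0,5,0,0,0,0,0.3]]]'>/dev/null; python3 st.py; python3 -m handwheel '[[[0,5,0,0,0,0,0.3],[0,5,0,0,0,0,0.3],[0,4,0,0,0,0,0.3],[0,0,0,0,0,0,0.3]]]'>/dev/null; python3 st.py; python3 look.py t6 | grep -v "\[1.....\|\[5[67]"
```

```text
17.4 [522.5  87.6  23.4] ty [ 1.    -0.001  0.007] tz [ 0.007 -0.008 -1.   ] F [ 1.7 -5.6  2.8] J [-0.05  0.59  1.71 -0.01  0.83 -0.04] w 0.65
17.9 [521.9 101.9  23.1] ty [ 1.    -0.001  0.006] tz [ 0.006 -0.007 -1.   ] F [-0.2 -1.   0.5] J [-0.02  0.6   1.7  -0.01  0.84 -0.02] w 0.65
dark [323.9 215. ] wh 36 11 a 387 bedframe [ 118.4 -144.1]
dark [324.  237.1] wh 37 9 a 320 bedframe [  57.3 -143.9]
dark [219.8 236.3] wh 36 6 a 197 bedframe [ 60.6 138.4]
dark [255.2 258.1] wh 6 34 a 158 bedframe [ 0.6 41.8]
dark [322.  273.9] wh 19 19 a 290 bedframe [ -43.  -137.6]
```

```bash
python3 -m handwheel '[[[0,-15,0,0,0,0,0.3],[0,-25,10,0,0,0,0.3],[0,-20,20,0,0,0,0.3],[-20,0,20,0,0,0,0.3],[-20,0,0,0,0,0,0.3],[0,0,0,0,0,0,0.3]]]'>/dev/null; python3 st.py; cat >> look.py <<'E'
w=((im.min(2)>150)*255).astype(np.uint8)
n,l,s,c=cv2.connectedComponentsWithStats(w)
for i in range(1,n):
    x,y,ww,h,a=s[i]
    if a>300 and 180<c[i][0]<365 and 200<c[i][1]<320: 
        r=cv2.minAreaRect(np.argwhere(l==i)[:,::-1].astype(np.float32)); print("white",c[i].round(1),"rect",np.round(r[0],1),np.round(r[1],1),round(r[2],1))
E
python3 look.py t7 | grep -v "dark \[...\.. 21"
```

```text
18.7 [480.7  41.2  72.8] ty [ 1.    -0.002  0.004] tz [ 0.004 -0.007 -1.   ] F [ 0.1 -0.2 -0.1] J [-0.15  0.43  1.82 -0.01  0.89 -0.15] w 0.65
dark [324.  237.1] wh 37 9 a 320 bedframe [  57.3 -143.9]
dark [218.6 238. ] wh 36 9 a 323 bedframe [ 56.  141.8]
dark [213.7 268.9] wh 14 18 a 185 bedframe [-28.2 153.3]
dark [281.1 277.5] wh 8 34 a 138 bedframe [-52.1 -27.9]
dark [322.  273.6] wh 19 19 a 274 bedframe [ -41.9 -137.6]
white [268.8 218.5] rect [267.9 216.8] [ 28.7 188.1] 89.6
white [207.  267.7] rect [210.3 268.7] [25.5 34.2] 7.4
white [322.6 270.4] rect [321.7 272.3] [37.  30.9] 4.4
```

```bash
python3 - <<'E'
import cv2,numpy as np
im=cv2.imread("pics/t7.png").astype(int).min(2)
for y in range(246,294,3): print(y,' '.join(f"{v:3d}" for v in im[y,194:242]))
E
```

```text
246 126 127 127 128 126 127 126 127 128 129 129 130 130 131 131 116  92  93  93  83  72  71  72  71  71  72  71  71  70  71  71  72  71  71  71  71  71  71  71  70  72  73  72  71  71  72  70  73
249 126 130 126 126 126 127 126 127 130 130 129 130 129 130 128 127 128 129 129 130 131 134 135 135 117  94  95  94  84  70  70  71  71  83  83  76  74  75  73  70  72  79  91  95  82  73  73  72
252 128 127 125 124 123 130 177 235 214 206 190 185 183 181 176 173 176 168 152 147 136 130 128 127 125 126 128 128 129 132 133 132 120 104 101  97  98  97  98  93  73  60  74  96 109 115 118 119
255 126 125 128 126 128 139 193 228 166  72  72 148 227 232 231 230 231 231 231 231 231 231 231 231 232 232 232 232 231 231 227 184 122 113 114 113 113 112 104  77  59  91 104 102 102 101  98  98
258 126 127 124 125 126 168 235 234 233 233 233 232 231 232 232 231 230 230 230 231 230 230 230 230 230 229 231 230 224 161 104 118 116 115 115 116 116 113  84  61 100 117 115 115 115 115 113 114
261 126 126 125 126 130 174 235 233 232 232 232 233 233 233 233 230 217 175  81  25  24  21  24  23  21  22  43  77  76 
[... 1335 characters left out ...]
 230 230 215 158 115 115 117 117 117 116 103  77  61  60  61  61  70  82  86  87  86  85  88  87  84  87  87 109
285 127 127 129 123 126 125 127 129 137 152 182 190 185 194 202 203 208 213 212 221 230 219 164 116 116 116 115 116 114 109  82  59  60  60  60  61  70  81  85  85  85  85  85  84  84  86  85  83
288 129 130 129 127 127 128 132 132 130 131 128 128 128 126 126 124 126 118 103 102 103 110 114 116 116 116 116 116 112  86  81  97  97  93  92  89  90  93  91  89  86  86  85  84  82  82  82  83
291 128 129 127 129 130 133 129 130 128 129 127 128 131 133 130 128 129 127 129 129 128 124 124 124 123 123 122 121  95  63  80 120 144 140 136 134 131 125 120 121 116 113 109 104 102 103 103 100
```

```bash
python3 -m handwheel '[[[-10,0,0,0,0,10,0.3],[-10,10,0,0,0,10,0.3],[-10,15,0,0,0,10,0.3],[-10,20,0,0,0,10,0.3],[0,20,0,0,0,10,0.3],[0,20,0,0,0,10,0.3],[0,20,0,0,0,10,0.3],[0,19,0,0,0,10,0.3]]]'>/dev/null; python3 -m handwheel '[[[0,0,0,0,-5,10,0.3],[0,0,-10,0,-5,0,0.3],[0,0,-20,0,-5,0,0.3],[0,0,-15,0,0,0,0.3],[0,0,-6,0,0,0,0.3],[0,0,0,0,0,0,0.3]]]'>/dev/null;python3 st.py
```

```text
20.5 [442.1 165.6  21.6] ty [0.005 1.    0.014] tz [ 0.262  0.012 -0.965] F [-0.5 -0.3  0.1] J [ 0.12  0.43  2.06 -0.05  0.39 -1.4 ] w 0.65
```

```bash
python3 -m handwheel '[[[10,0,0,-0.7,0,0.3,0.3],[8,0,0,0,0,0,0.3],[8,0,0,0,0,0,0.3],[8,0,0,0,0,0,0.3],[8,0,0,0,0,0,0.3],[8,0,0,0,0,0,0.3],[8,0,0,0,0,0,0.3],[8,0,0,0,0,0,0.3]]]'>/dev/null; python3 st.py; python3 -m handwheel '[[[6,0,0,0,0,0,0.3],[5,0,0,0,0,0,0.3],[0,0,0,0,0,0,0.3],[-8,0,0,0,0,0,0.3],[0,0,0,0,0,0,0.3]]]'>/dev/null; python3 st.py; python3 look.py t8 | grep -v "dark \[...\.. 21"
```

```text
21.5 [507.2 165.7  21.5] ty [-0.001  1.     0.002] tz [ 0.259  0.002 -0.966] F [-6.7 -0.1  2.6] J [ 0.11  0.53  1.88 -0.06  0.48 -1.41] w 0.65
22.12 [510.2 165.7  21.9] ty [-0.     1.     0.002] tz [ 0.262  0.002 -0.965] F [ 0.   0.3 -0.7] J [ 0.11  0.53  1.87 -0.06  0.48 -1.42] w 0.64
dark [324.  237.1] wh 37 9 a 321 bedframe [  57.3 -143.8]
dark [215.  249.6] wh 19 18 a 273 bedframe [ 24.4 150.9]
dark [322.  273.6] wh 19 19 a 274 bedframe [ -41.9 -137.6]
dark [229.6 283.7] wh 16 34 a 311 bedframe [-68.2 109.8]
white [269.  218.5] rect [267.9 216.8] [ 28.7 188.1] 89.6
white [214.  256.8] rect [215.  253.5] [25. 36.] 90.0
white [321.5 273.7] rect [321.7 273.7] [37.  33.7] 4.4
```

```bash
python3 -m handwheel '[[[-8,0,4,0,0,0,0.3],[0,20,25,0,-2,0,-1],[0,30,15,0,-2,0,-1],[10,28,0,0,-2,0,-1],[30,2,0,0,0,0,-1],[26,0,0,0,0,0,-1],[0,0,0,0,0,0,-1]]]'>/dev/null; python3 st.py; python3 -m handwheel '[[[0,0,-15,0,0,0,-1],[0,0,-15,0,0,0,-1],[0,0,-6,0,0,0,-1],[0,-4,0,0,0,0,-1],[0,-3,0,0,0,0,-1],[0,0,0,0,0,0,-1]]]'>/dev/null; python3 st.py
```

```text
23.05 [569.4 245.5  66. ] ty [0.    1.    0.002] tz [ 0.362  0.002 -0.932] F [-0.6 -0.2 -0.1] J [ 0.25  0.57  1.66 -0.17  0.56 -1.19] w 0.0
23.8 [568.9 238.4  30.2] ty [-0.     1.     0.002] tz [ 0.362  0.002 -0.932] F [0.1 0.  0.2] J [ 0.24  0.62  1.69 -0.19  0.47 -1.18] w 0.0
```

```bash
python3 -m handwheel '[[[0,-4,0,0,0,0,-1],[0,-4,0,0,0,0,-1],[0,-3,0,0,0,0,-1],[0,0,0,0,0,0,-1],[0,12,0,0,0,0,-1],[0,2,20,0,0,0,-1],[-20,0,20,0,0,0,0.3],[-40,-20,0,0,0,0,0.3]]]'>/dev/null; python3 st.py; python3 -m handwheel '[[[-10,-30,0,0,0,0,0.3],[0,-22,0,0,0,0,0.3],[0,-3,0,0,0,0,0.3],[0,0,0,0,0,0,0.3]]]'>/dev/null; python3 st.py;  python3 look.py t9 | grep -v "dark \[...\.. 21"
```

```text
24.8 [509.2 222.6  71.1] ty [-0.002  1.     0.002] tz [ 0.365  0.003 -0.931] F [-0.6  0.3  0.1] J [ 0.24  0.45  1.86 -0.18  0.48 -1.19] w 0.42
25.3 [498.8 167.1  69.7] ty [-0.     1.     0.002] tz [ 0.361  0.002 -0.932] F [0.  0.1 0.1] J [ 0.12  0.4   1.95 -0.1   0.43 -1.37] w 0.64
dark [324.1 237.1] wh 37 9 a 320 bedframe [  57.3 -143.9]
dark [217.6 249.2] wh 18 19 a 274 bedframe [ 25.2 143.6]
dark [322.  273.6] wh 19 19 a 274 bedframe [ -41.9 -137.6]
white [268.8 218.5] rect [267.9 216.8] [ 28.7 188.1] 89.6
white [216.5 256.9] rect [217.5 254. ] [24. 37.] 90.0
white [321.5 273.7] rect [321.7 273.7] [37.  33.7] 4.4
```

```bash
python3 -m handwheel '[[[0,-1,-15,0,0,0,0.3],[0,-1,-15,0,0,0,0.3],[0,-1,-12,0,0,0,0.3],[6,0,-3,0,-2,0,0.3],[8,0,0,0,-2,0,0.3],[8,0,0,0,-2,0,0.3],[8,0,0,0,-2,0,0.3],[8,0,0,0,-1,0,0.3]]]'>/dev/null; python3 st.py; python3 -m handwheel '[[[8,0,0,0,0,0,0.3],[8,0,0,0,0,0,0.3],[8,0,0,0,0,0,0.3],[8,0,0,0,0,0,0.3],[8,0,0,0,0,0,0.3],[8,0,0,0,0,0,0.3],[0,0,0,0,0,0,0.3]]]'>/dev/null; python3 st.py
```

```text
26.35 [535.7 164.2  24. ] ty [-0.001  1.     0.001] tz [ 0.501  0.002 -0.865] F [-4.9 -0.1  0.3] J [ 0.11  0.53  1.97 -0.44  0.13 -1.04] w 0.65
27.23 [585.8 163.7  25.3] ty [-0.001  1.     0.002] tz [ 0.505  0.002 -0.863] F [-0.5 -0.  -0.7] J [ 0.1   0.59  1.84 -0.26  0.19 -1.23] w 0.65
```

```bash
python3 -m handwheel '[[[2,0,0,0,0,0,0.3],[2,0,0,0,0,0,0.3],[0,0,0,0,0,0,0.3]]]'>/dev/null; python3 st.py; for i in 1 2; do python3 -m handwheel '[[[1.2,0,0,0,0,0,0.3],[0,0,0,0,0,0,0.3]]]'>/dev/null; python3 st.py; done
```

```text
27.6 [588.5 163.8  25.2] ty [-0.001  1.     0.002] tz [ 0.503  0.002 -0.864] F [-4.1 -0.3  2.6] J [ 0.1   0.6   1.83 -0.25  0.2  -1.24] w 0.65
27.85 [589.6 163.8  25.1] ty [-0.001  1.     0.002] tz [ 0.503  0.002 -0.864] F [-5.5 -1.2  4. ] J [ 0.1   0.6   1.83 -0.25  0.2  -1.24] w 0.65
28.1 [590.8 163.8  25.1] ty [-0.001  1.     0.002] tz [ 0.503  0.002 -0.864] F [-5.8 -0.5  4. ] J [ 0.1   0.6   1.82 -0.24  0.2  -1.25] w 0.65
```

```bash
for i in 1 2; do python3 -m handwheel '[[[1,0,0,0,0,0,0.3],[0,0,0,0,0,0,0.3]]]'>/dev/null; python3 st.py; done
```

```text
28.35 [591.1 163.9  25. ] ty [-0.001  1.     0.001] tz [ 0.502  0.002 -0.865] F [-11.9  -0.5   8.5] J [ 0.1   0.6   1.82 -0.24  0.2  -1.25] w 0.65
28.6 [591.3 163.9  24.9] ty [-0.001  1.     0.001] tz [ 0.5    0.001 -0.866] F [-20.1  -0.6  14.7] J [ 0.1   0.6   1.82 -0.24  0.21 -1.25] w 0.65
```

```bash
python3 -m handwheel '[[[-15,0,0,0,0,0,0.3],[-20,0,5,0,5,0,0.3],[-20,0,20,0,5,0,0.3],[-15,-8,20,0,7,0,0.3],[-10,-15,10,0,7,0,0.3],[-10,-15,0,0,6,-5,0.3],[-7,-15,0,0,0,-10,0.3],[-7,-15,0,0,0,-10,0.3]]]'>/dev/null; python3 -m handwheel '[[[-7,-15,0,0,0,-10,0.3],[-7,-15,0,0,0,-10,0.3],[-7,-15,0,0,0,-10,0.3],[-7,-15,0,0,0,-10,0.3],[-7,-15,0,0,0,-10,0.3],[-7,-15,0,0,0,-10,0.3],[-7,-15,0,0,0,-10,0.3],[0,-15,0,0,0,-10,0.3]]]' >/dev/null; python3 -m handwheel '[[[0,-15,0,0,0,-10,0.3],[0,-15,0,0,0,-10,0.3],[0,-15,0,0,0,-10,0.3],[0,-15,0,0,0,-10,0.3],[0,-15,0,0,0,-10,0.3],[0,-14,0,0,0,-10,0.3],[0,0,0,0,0,-10,0.3],[0,0,0,0,0,-5,0.3]]]' >/dev/null; python3 st.py;  python3 look.py t10 | grep -v "dark \[...\.. 21"
```

```text
31.6 [ 440.5 -113.8   80.2] ty [-0.004 -1.    -0.002] tz [-0.002  0.002 -1.   ] F [-0.6  0.1  0.4] J [-0.51  0.37  1.89  0.    0.88  1.06] w 0.65
dark [324.1 237.1] wh 37 9 a 322 bedframe [  57.3 -143.9]
white [263.3 218.1] rect [267.9 216.8] [ 28.6 188.1] 89.6
white [327.  262.9] rect [322.2 265.4] [36.9 16.9] 4.2
```

```bash
python3 -m handwheel '[[[-4,-3,-10,0,-5,0,0.3],[0,-3,-15,0,-5,0,0.3],[0,0,-20,0,-5,0,0.3],[0,0,-13,0,0,0,0.3],[4,0,0,0,0,0,0.3],[8,0,0,0,0,0,0.3],[8,0,0,0,0,0,0.3],[8,0,0,0,0,0,0.3]]]'>/dev/null; python3 st.py; python3 -m handwheel '[[[8,0,0,0,0,0,0.3],[8,0,0,0,0,0,0.3],[8,0,0,0,0,0,0.3],[8,0,0,0,0,0,0.3],[8,0,0,0,0,0,0.3],[8,0,0,0,0,0,0.3],[0,0,0,0,0,0,0.3]]]'>/dev/null; python3 st.py;  python3 look.py t11 | grep -v "dark \[...\.. 21"
```

```text
32.65 [ 464.5 -119.2   22.1] ty [ 0.002 -1.    -0.003] tz [ 0.255  0.003 -0.967] F [-7.2  0.4  5.6] J [-0.57  0.44  2.03  0.32  0.47  0.73] w 0.65
33.52 [ 512.8 -119.1   22.1] ty [ 0.002 -1.    -0.002] tz [ 0.256  0.003 -0.967] F [ 0.2  0.2 -0.6] J [-0.51  0.51  1.9   0.26  0.52  0.84] w 0.66
dark [320.1 250.5] wh 19 19 a 259 bedframe [  20.5 -132.8]
dark [343.6 274.8] wh 20 16 a 115 bedframe [ -45.6 -195.4]
white [263.3 218.1] rect [267.9 216.8] [ 28.7 188.1] 89.6
```

```bash
python3 -m handwheel '[[[-10,0,4,0,0,0,0.3],[0,15,25,0,-2,0,-1],[0,25,15,0,-2,0,-1],[10,25,0,0,-2,0,-1],[30,12,0,0,0,0,-1],[25,0,0,0,0,0,-1],[0,0,0,0,0,0,-1]]]'>/dev/null; python3 st.py; python3 -m handwheel '[[[0,0,-15,0,0,0,-1],[0,0,-15,0,0,0,-1],[0,0,-6,0,0,0,-1],[0,-4,0,0,0,0,-1],[0,-4,0,0,0,0,-1],[0,0,0,0,0,0,-1]]]'>/dev/null; python3 st.py
```

```text
34.45 [567.6 -42.4  66.2] ty [ 0.002 -1.    -0.002] tz [ 0.356  0.002 -0.934] F [-0.2 -0.2 -0.1] J [-0.33  0.47  1.84  0.25  0.5   1.04] w -0.0
35.2 [567.1 -50.6  30. ] ty [ 0.001 -1.    -0.002] tz [ 0.355  0.003 -0.935] F [0.9 0.7 0.9] J [-0.35  0.54  1.85  0.3   0.43  0.96] w -0.0
```

```bash
python3 -m handwheel '[[[0,-4,0,0,0,0,-1],[0,-4,0,0,0,0,-1],[0,-5,0,0,0,0,-1],[0,0,0,0,0,0,-1],[0,12,0,0,0,0,-1],[0,2,20,0,0,0,-1],[-20,0,20,0,0,0,0.3],[-40,-20,0,0,0,0,0.3]]]'>/dev/null; python3 st.py; python3 -m handwheel '[[[-10,-30,0,0,0,0,0.3],[0,-25,0,0,0,0,0.3],[0,-2,0,0,0,0,0.3],[0,0,0,0,0,0,0.3]]]'>/dev/null; python3 st.py;  python3 look.py t12 | grep -v "dark \[...\.. 21"
```

```text
36.2 [507.7 -68.7  71.3] ty [ 0.004 -1.    -0.   ] tz [ 0.359  0.002 -0.933] F [ 0.1 -1.3 -0.4] J [-0.44  0.36  2.    0.35  0.47  0.84] w 0.42
36.7 [ 497.  -125.5   69.7] ty [ 0.001 -1.    -0.003] tz [ 0.355  0.003 -0.935] F [-1.3 -0.1  0.4] J [-0.57  0.37  1.99  0.41  0.51  0.66] w 0.65
dark [325.6 250.6] wh 18 19 a 273 bedframe [  20.1 -147.8]
dark [345.2 282. ] wh 22 19 a 197 bedframe [ -65.  -199.4]
white [263.3 218.1] rect [267.9 216.8] [ 28.7 188.1] 89.5
white [325.1 258.1] rect [325.3 256.1] [23.1 36.8] 88.1
```

```bash
python3 -m handwheel '[[[0,0,-15,0,0,0,0.3],[0,0,-15,0,0,0,0.3],[0,0,-15,0,0,0,0.3],[6,0,0,0,-2,0,0.3],[8,0,0,0,-2,0,0.3],[8,0,0,0,-2,0,0.3],[8,0,0,0,-2,0,0.3],[8,0,0,0,-1,0,0.3]]]'>/dev/null; python3 st.py; python3 -m handwheel '[[[8,0,0,0,0,0,0.3],[8,0,0,0,0,0,0.3],[8,0,0,0,0,0,0.3],[8,0,0,0,0,0,0.3],[8,0,0,0,0,0,0.3],[8,0,0,0,0,0,0.3],[0,0,0,0,0,0,0.3]]]'>/dev/null; python3 st.py
```

```text
37.75 [ 533.8 -125.2   22.9] ty [ 0.002 -1.    -0.004] tz [ 0.494  0.004 -0.869] F [-3.8 -0.6 -1.7] J [-0.57  0.51  2.01  1.01  0.32  0.07] w 0.65
38.62 [ 582.6 -125.5   23.5] ty [ 0.002 -1.    -0.003] tz [ 0.495  0.003 -0.869] F [-0.1 -0.2 -0. ] J [-0.51  0.58  1.87  0.84  0.34  0.31] w 0.65
```

```bash
python3 -m handwheel '[[[3,0,0,0,0,0,0.3],[3,0,0,0,0,0,0.3],[0,0,0,0,0,0,0.3]]]'>/dev/null; python3 st.py; for i in 1 2 3; do python3 -m handwheel '[[[1.2,0,0,0,0,0,0.3],[0,0,0,0,0,0,0.3]]]'>/dev/null; python3 st.py; done
```

```text
39.0 [ 589.  -126.2   24.5] ty [ 0.002 -1.    -0.003] tz [ 0.497  0.003 -0.868] F [-2.8 -0.1 -2.6] J [-0.51  0.58  1.86  0.81  0.34  0.34] w 0.65
39.25 [ 590.2 -126.3   24.7] ty [ 0.001 -1.    -0.003] tz [ 0.497  0.003 -0.868] F [-3.8  1.2 -2.7] J [-0.51  0.58  1.85  0.81  0.34  0.34] w 0.65
39.5 [ 590.6 -126.    24.5] ty [ 0.002 -1.    -0.003] tz [ 0.496  0.004 -0.868] F [-13.4   0.1   3. ] J [-0.51  0.59  1.85  0.8   0.35  0.35] w 0.65
39.75 [ 590.9 -126.    24.4] ty [ 0.002 -1.    -0.004] tz [ 0.495  0.004 -0.869] F [-24.9  -0.7  10.5] J [-0.51  0.59  1.85  0.8   0.35  0.35] w 0.65
```

```bash
python3 -m handwheel '[[[-15,0,0,0,0,0,0.3],[-25,0,8,0,2,0,0.3],[-20,-10,25,0,3,0,0.3],[-15,-30,40,0,0,0,0.5],[-10,-45,40,0,0,0,1],[-10,-45,20,0,0,0,1],[-5,-45,0,0,0,0,1],[0,-40,0,0,0,0,1]]]' >/dev/null; python3 st.py; python3 look.py t13 170 195 200 130 4 | grep -v "dark \[...\.. 21"
python3 - <<'E'
from geo import *
np.set_printoptions(precision=1,suppress=True)
def pts(v):
    x,y,yaw,phi=v; a=np.radians(25)
    n=A([-np.sin(a),0,np.cos(a)]);u=A([np.cos(a),0,np.sin(a)]);w=A([0,1,0])
    d=np.cos(phi)*u+np.sin(phi)*w
    L=[n*10,36*n+31*d,36*n-31*d]
    m=[44*(np.cos(t)*u+np.sin(t)*w) for t in(np.pi/6,-np.pi/6)]
    return body([x,y,70,yaw],np.array(L+m))
T=crop([(218,222),(196,183),(254,300)],400,255,6)
f=lambda v:np.r_[(proj("top",pts(v)[:3])-T).ravel(),(v[2]+.05)*20]
s=least_squares(f,[457,-414,-.05,.5]);v=s.x
print(v[:2],np.degrees(v[2:]),s.fun)
q=(proj("scene",pts(v))-A([175,235])+.5)*6-.5+A([396,0]); print("scene crop pred disc,white end,other end",q[:3])
q=(proj("top",pts(v))-A([400,255])+.5)*6-.5; print("top crop pred",q)
a=np.radians(25); n=body([0,0,0,v[2]],[[-np.sin(a),0,np.cos(a)]])[0]
print("n",n.round(3)," TCP@21:",A([v[0],v[1],70])+21*n,"TCP@80",A([v[0],v[1],70])+80*n)
E
```

```text
40.75 [ 492.7 -343.8  159.2] ty [-0. -1.  0.] tz [ 0.422 -0.    -0.907] F [-0.1  0.6 -0.2] J [-0.95  0.4   1.66  0.46  0.87  0.36] w 1.0
white [269.4 217.7] rect [267.9 216.8] [ 28.6 188.1] 89.6
[ 460.1 -413.4] [-3.2 30.9] [-0.6 -0.2  0.2 -0.1  0.4  0.2 -0.1]
scene crop pred disc,white end,other end [[574.3 118.6]
 [600.5  79.4]
 [520.   62.7]]
top crop pred [[214.6 220.9]
 [197.2 182.6]
 [256.1 301.4]
 [170.  128.9]
 [269.3 133.3]]
n [-0.4  0.   0.9]  TCP@21: [ 451.3 -412.9   89. ] TCP@80 [ 426.4 -411.5  142.5]
```

View pics/t13c.png

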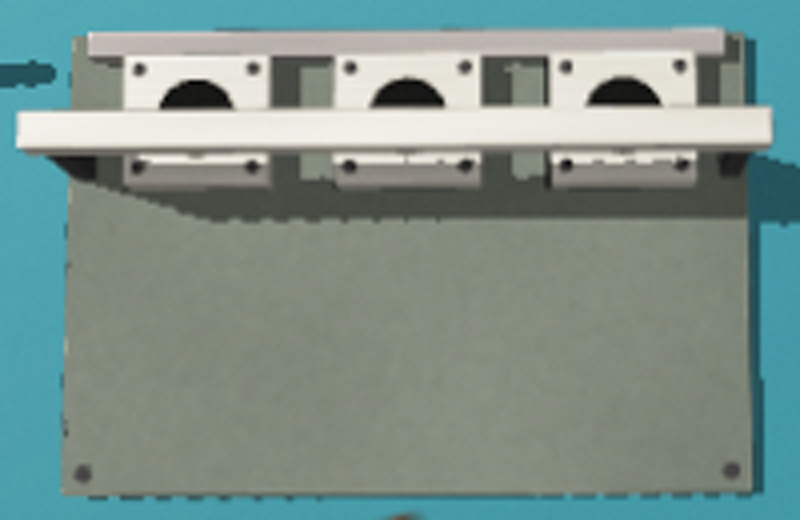

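All three blocks sit square at the rail over the pads (centres ≈197, 408 and 623 in the crop), with a dark sliver of pad showing left of the right block. Quantify against the ideal.

```bash
python3 - <<'E'
from geo import *
im=cv2.imread("pics/t13.png").astype(float).min(2)
V=[552.2,19.9,0,-.0035]
def edge(row,x0,x1,rise):
    # subpixel of steepest step
    r=im[row-0:row+2].mean(0)[x0:x1]; g=np.diff(r)*(1 if rise else -1); i=g.argmax(); k=g[max(i-1,0):i+2].clip(0); return x0+(np.arange(max(i-1,0),max(i-1,0)+len(k))*k).sum()/k.sum()+.5
for nm,y in(("L",145),("M",0),("R",-145)):
    for row in (213,217):
        p=proj("top",body(V,[(120,y+50,40),(120,y-50,40)]))
        l=edge(row,int(p[0,0])-4,int(p[0,0])+5,True); r=edge(row,int(p[1,0])-4,int(p[1,0])+5,False)
        print(nm,row,"ideal",p[:,0].round(2),"seen",round(l,2),round(r,2),"dy mm",round(-((l+r)-(p[0,0]+p[1,0]))/2*2.65,1))
    q=proj("top",body(V,[(140,y,40)])); print(" rear edge row ideal",q[0,1].round(2))
E
```

```text
L 213 ideal [199.69 236.18] seen 200.44 236.91 dy mm -2.0
L 217 ideal [199.69 236.18] seen 200.51 236.82 dy mm -1.9
 rear edge row ideal 207.78
M 213 ideal [252.66 289.36] seen 253.34 289.8 dy mm -1.5
M 217 ideal [252.66 289.36] seen 253.23 289.79 dy mm -1.3
 rear edge row ideal 207.5
R 213 ideal [305.88 342.53] seen 306.92 343.54 dy mm -2.7
R 217 ideal [305.88 342.53] seen 306.92 343.63 dy mm -2.9
 rear edge row ideal 207.3
```

```bash
python3 -m handwheel '[[[-16,-17,0,0,0,-3.2,0.3],[-16,-17,-4,-4.35,0.25,9.33,0.3],[-17,-17,-6,-4.35,0.25,9.33,0.3],[-17,-17,-6,-4.35,0.25,9.33,0.3],[0,0,0,0,0,0,0.3],[0,0,0,0,0,0,0.3]]]' >/dev/null; python3 st.py
python3 - <<'E'
from rig import *
import cv2,numpy as np
k=lambda n,x,y:cv2.resize(capture(n)["image"][y:y+90,x:x+66,::-1],None,fx=6,fy=6,interpolation=2)
cv2.imwrite("pics/sel1.png",np.hstack([k("top",400,245),k("scene",175,205)]))
a=np.radians(25);c,s=np.cos(-.0559),np.sin(-.0559);Z=np.array([[c,-s,0],[s,c,0],[0,0,1]])
n=Z@[-np.sin(a),0,np.cos(a)];u=Z@[np.cos(a),0,np.sin(a)];w=Z@[0,1,0];p=np.radians(30.9)
print("want ty",-(np.cos(p)*w-np.sin(p)*u),"tz",-n)
E
```

```text
41.55 [ 427.2 -409.1  142.4] ty [ 0.415 -0.884  0.215] tz [ 0.418 -0.024 -0.908] F [ 0.3  0.3 -0. ] J [-1.12  0.42  1.68  0.49  0.88 -0.32] w 0.65
want ty [ 0.41675859 -0.8827284   0.21703191] tz [ 0.42195813 -0.02361206 -0.90630779]
```

View pics/sel1.png

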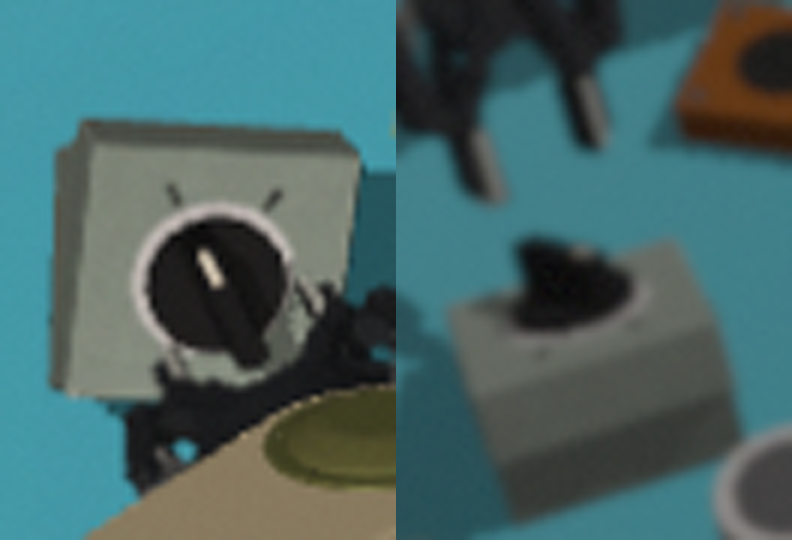

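The fingers straddle the selector bar's line: top tips at about (170,365) and (300,290), with the bar running (200,250)–(255,355), still at its start stop. Advance along the axis and close.

```bash
python3 -m handwheel '[[[7,-1.3,-16,0,0,0,0.3],[7,-1.3,-16,0,0,0,0.3],[6,-1.2,-13,0,0,0,0.3],[4,0,-8.4,0,0,0,0.3],[0,0,0,0,0,0,0.3]]]' >/dev/null; python3 st.py; python3 -m handwheel '[[[0,0,0,0,0,0,-0.5],[0,0,0,0,0,0,-1],[0,0,0,0,0,0,-1],[0,0,0,0,0,0,-1]]]' 40; python3 st.py
```

```text
42.27 [ 450.8 -412.8   87.6] ty [ 0.418 -0.883  0.214] tz [ 0.417 -0.022 -0.909] F [-0.1 -1.1  0.3] J [-1.08  0.54  1.66  0.53  0.78 -0.35] w 0.65
time_s: 42.78
eef_pos: [450.0, -411.8, 88.5]
ee_rot: [0.061, 0.949, 0.234, 0.205]
force: [-8.2, 8.3, 6.0]
grip_width: 0.172
grip_force: 40.1
42.77 [ 450.  -411.8   88.5] ty [ 0.418 -0.883  0.211] tz [ 0.417 -0.02  -0.909] F [-8.2  8.3  6. ] J [-1.08  0.53  1.67  0.53  0.79 -0.35] w 0.17
```

```bash
python3 -m handwheel '[[[-0.8,1,1,0,0,0,-1],[0,0,0,3.4,-0.2,-7.2,-1],[0,0,0,3.4,-0.2,-7.2,-1],[0,0,0,3.4,-0.2,-7.2,-1],[0,0,0,3.4,-0.2,-7.2,-1],[0,0,0,0,0,0,-1]]]'>/dev/null; python3 st.py; python3 -m handwheel '[[[0,0,0,3.4,-0.2,-7.2,-1],[0,0,0,3.4,-0.2,-7.2,-1],[0,0,0,3.4,-0.2,-7.2,-1],[0,0,0,1.7,-0.1,-3.6,-1],[0,0,0,0,0,0,-1]]]'>/dev/null; python3 st.py
```

```text
43.52 [ 450.2 -413.4   88.7] ty [-0.072 -0.997 -0.01 ] tz [ 0.421 -0.022 -0.907] F [ 12.1 -10.  -16.9] J [-1.09  0.54  1.66  0.54  0.78  0.2 ] w 0.16
44.15 [ 449.8 -414.8   88.6] ty [-0.486 -0.849 -0.207] tz [ 0.424 -0.022 -0.905] F [ 11.4 -16.3 -21.2] J [-1.09  0.54  1.66  0.54  0.78  0.68] w 0.17
```

```bash
python3 -m handwheel '[[[-0.5,1,1,0.8,0,-1.8,-1],[0,0,0,0,0,0,-1],[0,0,0,0,0,0,0],[0,0,0,0,0,0,0.3],[0,0,0,0,0,0,0.3],[-4,0,8.5,0,0,0,0.3],[-8,0,17,0,0,0,0.3],[-12,0,26,0,0,0,0.3]]]'>/dev/null; python3 st.py; python3 -m handwheel '[[[-16,0,30,0,0,0,0.3],[-30,30,30,0,0,0,0.3],[-40,30,20,0,0,0,0.3],[-40,10,0,0,0,0,0.3],[0,0,0,0,0,0,0.3]]]'>/dev/null; python3 st.py
python3 - <<'E'
from rig import *
import cv2,numpy as np
k=lambda n,x,y,f,w,h:cv2.resize(capture(n)["image"][y:y+h,x:x+w,::-1],(w*f,h*f),interpolation=2)
cv2.imwrite("pics/end.png",np.vstack([np.hstack([k("top",400,255,4,100,70),k("scene",175,225,4,100,70)]),k("scene",225,165,3,266,100)[:,:800][:,:798].copy() if 0 else cv2.copyMakeBorder(k("scene",230,160,3,266,105),0,0,0,2,0)]))
E
```

```text
45.15 [ 424.7 -411.   143.2] ty [-0.508 -0.832 -0.223] tz [ 0.423 -0.016 -0.906] F [ 0.1 -1.   0.4] J [-1.13  0.42  1.67  0.5   0.9   0.74] w 0.65
45.77 [ 297.7 -341.   223.3] ty [-0.511 -0.831 -0.221] tz [ 0.423 -0.02  -0.906] F [ 0.3 -0.6 -0.1] J [-1.35  0.04  1.93  0.48  1.1   0.6 ] w 0.65
```

View pics/end.png

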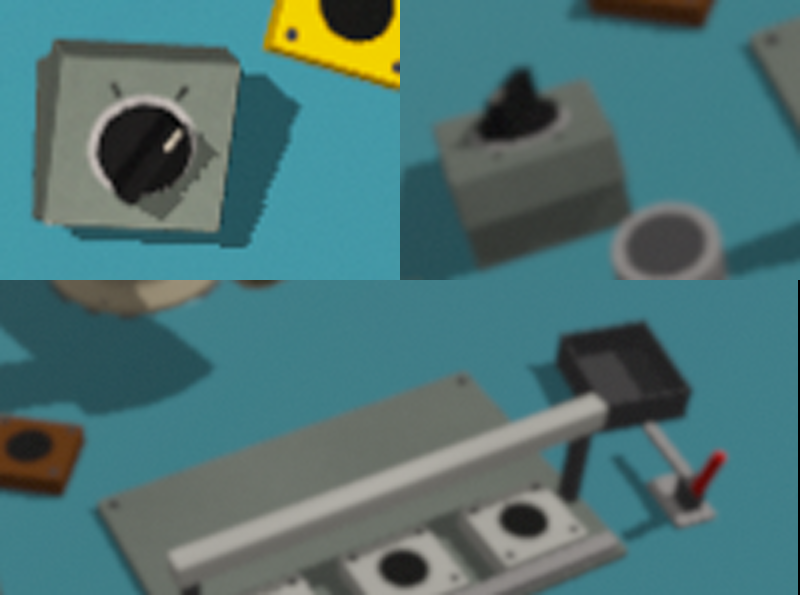

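The selector now points at the right mark, white end at (178,135), past its over-centre point and at the other stop. The blocks are in a row at the rail, the tray and clamp stand where they were, and the gripper is clear.

```bash
python3 -c "
from rig import *
print(finish_job())"
```

```text
the job is handed in; nothing more can be done
None
```

The job is handed in at about 46 s. The three blocks are snug at the rail, within about 3 mm of the pad centres by camera, the selector is turned clockwise to its other stop, and nothing else was moved.

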